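# Close up the loaded autosampler

## Task

Get the autosampler on the bench ready to run: with the fingertips push the loaded sample tray all the way in until its front panel sits against the housing, then push the raised cover down until it is fully shut. Push gently, without ramming anything against its stop; do not lift the tray or take any vial out of it, and leave the bottle, beaker and jar beside the machine where they are.

Things in the scene. Friction and masses are not known exactly. Their poses are not given: they have to be found in the camera images.
- autosampler: White autosampler fixed to the bench, all sizes in mm, 206 wide (y). Origin on the bench; open front towards -x (robot), z up. Grey base 30 high, x -160 to +100; its front (x -160 to -60) is a bare ledge. Bay x -60 to +100: side walls from |y| 76 to 103, up to z 105. Rear block x +100 to +160, full width, 105 high. Nothing stands above or behind the cover.
- tray: Loose sample tray, a drawer sliding along the autosampler's x on its base; about 0.45 kg, 3 to 7 N to push. Grey basket 145 x 146 x 30 with 4 x 4 wells and a wider white front panel. Origin: middle of the basket's underside, 30 above the bench. Starts 35 to 65 out; home, the panel stops against the ends of the bay walls and the origin is at x = +12.5 in the autosampler's frame.
- tray_front (a point): Middle of the top edge of the front face of the tray's panel (the face turned to the robot). Panel 190 wide, 8 thick, from 31 to 76 above the bench; its front face is 80.5 ahead (-x) of the tray's origin, so at x = -68 in the autosampler's frame when home. Axes as the tray's.
- cover (a joint): Angle of the cover (rad): 0 = shut flat on the bay, growing as its front edge rises; starts between 1.05 and 1.27 (standing steeply up), upper stop 1.5. A stiff friction hinge holds it at any angle; about 1 to 4 N at the free edge moves it.
- cover_hinge (a point): Middle of the cover's hinge line, at x = +100, y = 0, 106 above the bench in the autosampler's frame; the line runs along the autosampler's y. Axes turn with the cover: -x points from the hinge to the free edge, +z out of the outer face.
- cover_edge (a point): Middle of the cover's free edge on its outer face. Cover: flat near-black plate 200 wide, 165 from hinge to this edge, 8 thick, inner face in the hinge plane. A tab 50 wide, 6 thick sticks out 19 past this edge. The outer face looks away from the robot while the cover stands, and up when shut (114 above the bench). Axes as cover_hinge's.
- vial0: Amber glass sample vial with a white cap, 27 diameter x 55 high, 30 g, loose, standing in a well of the tray, rising 29 mm above the wells (89 mm above the bench). Origin at the middle of its underside, z up.
- vial1: Amber glass sample vial with a white cap, 27 diameter x 55 high, 30 g, loose, standing in a well of the tray, rising 29 mm above the wells (89 mm above the bench). Origin at the middle of its underside, z up.
- vial2: Amber glass sample vial with a white cap, 27 diameter x 55 high, 30 g, loose, standing in a well of the tray, rising 29 mm above the wells (89 mm above the bench). Origin at the middle of its underside, z up.
- reagent_bottle: Amber reagent bottle with black cap, 56 diameter x 130 high, loose, standing on the bench to one side of the autosampler; to be left alone. Origin at the middle of its underside, z up.
- beaker: Glass beaker, 66 diameter x 85 high, loose, standing on the bench to one side of the autosampler; to be left alone. Origin at the middle of its underside, z up.
- jar: White screw-top jar, 60 diameter x 75 high, loose, standing on the bench to one side of the autosampler; to be left alone. Origin at the middle of its underside, z up.

How it is judged:
By the outcome, as a careful person would: the job done as asked, in the order asked, and still so for the second after the job is handed in, with the robot touching nothing.
It also fails if it takes over 51 s, if anything falls off the work surface, if the arm or the gripper's body presses on something with over 40 N, if the wrist force passes 120 N, or if a joint passes its speed limit or range.

## Robot

A 6-joint arm with a two-finger parallel gripper is mounted at the origin on the work surface. World frame = base frame: x ahead of the robot, y to its left, z up, the work surface at z = 0. Lengths are in m, angles in rad, forces in N, time in s.
With the tool pointing down it reaches from about 0.35 to 0.775 m from the base axis. Payload 7.3 kg.
Tool frame: the origin (TCP) lies at the very end of the fingers, on their centre line; the grasp point (between the pads) lies 19 mm behind it; z points along the fingers, y is the direction in which the jaws open and shut (so a half turn about z gives the same grasp; the last joint's range is limited). The gripper opens to 92 mm and grips with 3 to 60 N. Pads are 19 mm wide; open, the fingers measure 130 mm over their backs; the gripper's body (75 mm by 190 mm) begins 47 mm behind the grasp point.
Start: joints at [-1.347, 0.342, 1.524, -0, 1.275, -0.146], TCP at [0.19, -0.49, 0.196] pointing down, gripper open.
Joint ranges: [-2.53, 2.53], [-0.77, 2.02], [0.04, 2.7], [-1, 4.14], [0.28, 2.66], [-3.11, 3.11]. Speed limits (rad/s): [2.57, 2.57, 3.14, 3.14, 3.14, 3.14].

## Interface

Orientations are given as [roll, pitch, yaw] about the fixed x, y, z axes, in that order (R = Rz(yaw) Ry(pitch) Rx(roll)).
In Python, from cell import robot gives the robot as it stands.
- The arm moves only by the tool apply_moves, never from a script. Its argument "plan" is a list of rows, each an object of numbers: "tx", "ty", "tz": the shift along the tool's x, y, z in m; "yaw": the turn about the tool's z in rad; "grip": the opening, from -1 (shut) to 1 (fully open), so that 0 is half open. In form: [{"tx": .., "ty": .., "tz": .., "yaw": .., "grip": ..}, ...]. A call has 1 to 8 rows; each row is the pose to reach, as a shift and turn from the pose commanded when the call began, along the tool's axes at that moment; what a row does not reach only later rows make up. A row lasts 1/8 s, in which the tool goes at most 62.5 mm and 10.7 degrees, less where a joint would pass 70% of its speed; a pose out of reach is approached as far as the arm can. A call with a gripper value outside its range is refused whole. The fingers move at their own pace and stop on an object; "force" is the grip in N (left out, the last holds). Time passes only in rows, so rows that repeat a pose let the fingers close. It gives the time, the measured TCP pose, the force and the opening at its end, in the units of the state.
- robot.observe(): the state, without advancing time (a new reading comes with each control period).
- robot.read_camera(name): name is "scene" or "top" or "wrist"; returns (picture, depth): 384x512x3 uint8, red, green, blue; 384x512 float32, m along the optical axis (not along the pixel's ray), 0 where there is no reading.
- robot.get_calibration(name): a dict with "camera_matrix" (3x3 intrinsics, pixels), "R" (3x3) and "t" (3): a world point X has camera coordinates R X + t. Camera axes: x right, y down, z forward; pixel columns grow to the right and rows downward; lengths in m; the calibration is good to about 2 mm. A picture is of the moment at which its call begins: read the wrist's pose just before it. get_calibration takes no time and is no camera call; for the wrist camera it gives the pose at the moment of the call.
- robot.hand_in(): hands the job in, once; it reports no verdict.
Trained networks look in the newest picture that a camera, given by its name, has taken for a name from the list of things; names that differ only in an ending like _2 or _b are one class to them, and where a whole thing is asked for, a point or a joint stands for the part that bears it (a point fixed in the world has none). Each returns a list of dicts, best first, with "confidence" (0 to 1); they miss things now and then, are a little off and sometimes report something else, mostly with a low value. They report only what shows in the picture. A call takes as long as a camera call.
- robot.outline_of(label, camera): "region" (384x512 bool, what is visible of it) and "pixel" ([row, column] in pixels, amid what is visible of it).
- robot.tip_of(label, camera): "pixel" ([row, column] in pixels: a listed point, or the origin of a listed thing).
The state is a dict: "time": time; "qpos": joint angles; "qvel": joint speeds; "joint_efforts": joint torques, N m; "tool_pos": TCP position; "tool_rot": TCP orientation; "contact_force": force on the tool from outside, world axes, zero at the start; "torque": the same for the moment, N m; "opening": finger opening in m.
Only numpy, scipy, OpenCV 4.12 (cv2) and the standard library are available. Lean on these libraries where they do the work, as an engineer would, in place of code of your own. Each camera call takes 0.05 s, during which the arm holds its last target.

## Working session

There is one attempt and no reset: what is moved stays moved. The work goes in short steps, Python scripts to look and compute and a tool call to move; the robot and the scene stay as the last step left them, time stands still between calls to the robot, and variables do not carry over. Pictures are saved under pics/ and viewed, and the job is handed in when it is done.

Besides the shell and the picture viewer there is one more tool, called after "Call:" as a command line: name --argument value ..., lists and objects as JSON in quotes. apply_moves: Moves the arm, as the interface text tells. Its arguments: {"type":"object","properties":{"plan":{"type":"array","items":{"type":"object","properties":{"tx":{"type":"number"},"ty":{"type":"number"},"tz":{"type":"number"},"yaw":{"type":"number"},"grip":{"type":"number"}}}},"force":{"type":"number"}},"required":["plan"]}

```bash
ls; mkdir -p pics
cat > h.py <<'E'
import numpy as np,cv2
from cell import robot
def cal(n):
    c=robot.get_calibration(n);return np.array(c["camera_matrix"]),np.array(c["R"]),np.array(c["t"])
def cloud(n,d):
    K,R,t=cal(n);v,u=np.indices(d.shape)
    P=np.stack([(u-K[0,2])/K[0,0]*d,(v-K[1,2])/K[1,1]*d,d],-1)
    return (P-t)@R
def proj(n,X):
    K,R,t=cal(n);p=R@np.array(X)+t;p=K@p;return p[:2]/p[2]
def save(n,f):
    im,d=robot.read_camera(n);cv2.imwrite('pics/'+f,im[:,:,::-1]);return im,d
E
python3 - <<'E'
from h import *
print(robot.observe())
for n in ["scene","top"]:
    im,d=save(n,n+'0.png'); P=cloud(n,d); np.save(n+'P.npy',P); np.save(n+'d.npy',d)
    K,R,t=cal(n);print(n,-R.T@t, R[2])
    for l in ["tray_front","cover_hinge","cover_edge","autosampler","tray"]:
        for r in robot.tip_of(l,n)[:2]:
            p=np.array(r['pixel']);i,j=p.round().astype(int);print(l,p,round(r['confidence'],2),P[i,j].round(3))
E
```

```text
pics
{'time': 0.0, 'qpos': array([-1.34705046e+00,  3.42700331e-01,  1.52498837e+00, -4.54937517e-06,
        1.27538428e+00, -1.45993442e-01]), 'qvel': array([ 0.00036952, -0.00179341, -0.00071392,  0.00050812,  0.00120854,
       -0.0012351 ]), 'joint_efforts': array([-1.18080094e-03, -4.31246817e+01, -2.44216669e+01,  7.16469996e-02,
        5.60376188e-02, -1.21713188e-04]), 'tool_pos': array([ 0.18964544, -0.48908372,  0.19516661]), 'tool_rot': array([-3.14012745e+00, -2.11045964e-04,  3.69740485e-01]), 'contact_force': array([-0.18440361, -0.27139044, -0.31141034]), 'torque': array([-0.02948894, -0.02842142, -0.00944279]), 'opening': 0.09175366898956575}
scene [ 0.66634013 -0.46048844  0.90749134] [-0.08837807  0.54257645 -0.83534431]
tray_front [203.8 226.9] 0.59 [0.532 0.04  0.076]
cover_hinge [234.6 317.3] 0.58 [ 0.717 -0.027  0.129]
cover_edge [170.1 294.7] 0.68 [0.659 0.025 0.248]
cover_edge [174.4 291.6] 0.62 [ 0.666 -0.46   0.907]
autosampler [239.7 271. ] 0.57 [ 0.633 -0.016  0.058]
tray [230.5 260.3] 0.64 [ 0.609 -0.006  0.074]
top [0.42597611 0.05789764 1.20360712] [ 0.15081929 -0.00217417 -0.98855896]
tray_front [216.5 258.6] 0.85 [0.532 0.044 0.075]
cover_hinge [140.9 282.3] 0.78 [ 0.709 -0.012  0.15 ]
cover_hinge [191.9 267.7] 0.65 [0.6   0.019 0.035]
cover_edge [152.2 273. ] 0.56 [0.657 0.014 0.248]
cover_edge [173.8 196.3] 0.54 [0.638 0.204 0.093]
tray [191.1 267.1] 0.87 [0.601 0.022 0.044]
```

View pics/scene0.png

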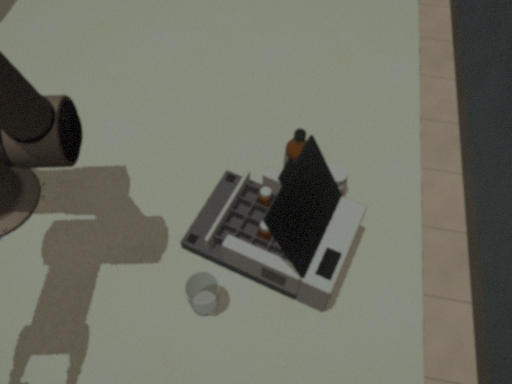

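View pics/top0.png

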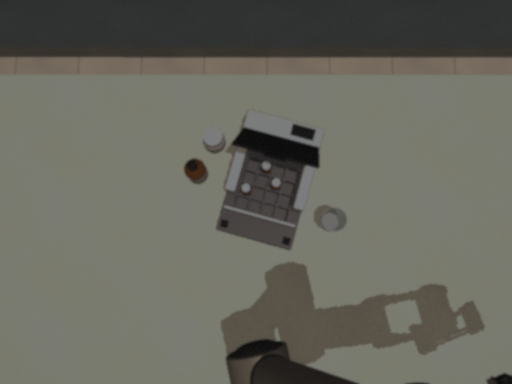

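The top view shows the machine yawed, with the tray panel near (216,259), the cover standing at about (150,275), the bottle and jar on the left and the beaker on the right. Next I'll fit the pose from depth.

```bash
cat > fit.py <<'E'
from h import *
from scipy.optimize import minimize
def top_fit(clouds):
    Q=np.concatenate([c.reshape(-1,3) for c in clouds])
    Q=Q[(np.hypot(Q[:,0]-.63,Q[:,1]-.0)<.25)]
    T=Q[abs(Q[:,2]-.105)<.004][:,:2]; L=Q[abs(Q[:,2]-.03)<.004][:,:2]
    return T,L
def cost(p,T,L):
    c,s=np.cos(p[2]),np.sin(p[2]);R=np.array([[c,s],[-s,c]])
    t=(T-p[:2])@R.T; l=(L-p[:2])@R.T
    def box(q,x0,x1,y0,y1):
        d=np.maximum(np.maximum([x0-q[:,0],q[:,0]-x1],0).max(0),np.maximum([y0-q[:,1],q[:,1]-y1],0).max(0));return d
    dt=np.minimum.reduce([box(t,-.06,.1,.076,.103),box(t,-.06,.1,-.103,-.076),box(t,.1,.16,-.103,.103)])
    dl=box(l,-.16,.1,-.103,.103)
    return np.minimum(dt,.01).mean()*1+np.minimum(dl,.01).mean()
E
python3 - <<'E'
from fit import *
for cs in (['top'],['scene'],['top','scene']):
    T,L=top_fit([np.load(n+'P.npy') for n in cs])
    best=None
    for y in (-.1,-.2,-.3,-.4):
        r=minimize(cost,[.62,.01,y],args=(T,L),method='Nelder-Mead',options=dict(initial_simplex=np.array([[.62,.01,y],[.65,.01,y],[.62,.04,y],[.62,.01,y+.1]])))
        if best is None or r.fun<best.fun:best=r
    print(cs,len(T),len(L),best.x.round(4),best.fun)
p=best.x
c,s=np.cos(p[2]),np.sin(p[2]);R=np.array([[c,s],[-s,c]])
for n in ('top','scene'):
    P=np.load(n+'P.npy').reshape(-1,3);Q=P.copy();Q[:,:2]=(P[:,:2]-p[:2])@R.T
    f=Q[(abs(Q[:,1])<.09)&(abs(Q[:,2]-.06)<.012)&(Q[:,0]<-.06)&(Q[:,0]>-.16)]
    tp=Q[(abs(Q[:,1])<.09)&(abs(Q[:,2]-.076)<.003)&(Q[:,0]<-.06)&(Q[:,0]>-.16)]
    print(n,'panel face x',len(f),np.median(f[:,0]) if len(f) else 0,'top edge',len(tp),np.percentile(tp[:,0],[5,50,95]))
    if len(tp)>5: print('panel slope',np.polyfit(tp[:,1],tp[:,0],1), np.percentile(tp[:,1],[1,99]))
    C=Q[(Q[:,2]>.13)&(abs(Q[:,1])<.1)&(abs(Q[:,0])<.15)]
    print('cover',len(C),C[:,2].max()); 
    for zz in (.15,.2,.25):
        m=C[abs(C[:,2]-zz)<.01]
        if len(m): print(zz,np.median(m[:,0]),np.median(m[:,2]), np.median(np.arctan2(m[:,2]-.106,.1-m[:,0])))
    L=Q[(abs(Q[:,2]-.03)<.004)&(abs(Q[:,1])<.2)&(abs(Q[:,0])<.3)]
    print('ledge ext',np.percentile(L[:,0],[.5,1,99]),np.percentile(L[:,1],[.5,99.5]))
    T=Q[(abs(Q[:,2]-.105)<.004)&(abs(Q[:,1])<.14)&(abs(Q[:,0])<.2)]
    print('top ext',np.percentile(T[:,0],[1,99]),np.percentile(T[:,1],[1,99]))
E
```

```text
['top'] 2312 3117 [ 0.6279  0.0165 -0.2745] 0.00027919983632752643
['scene'] 4052 2548 [ 0.6288  0.0158 -0.27  ] 0.0006473248725262203
['top', 'scene'] 6364 5665 [ 0.6286  0.016  -0.2711] 0.0004541925351020682
top panel face x 255 -0.09149719916307006 top edge 185 [-0.10336828 -0.09977014 -0.09630412]
panel slope [-0.01812537 -0.09924256] [-0.08868946  0.08844086]
cover 1658 0.2700658643634734
0.15 0.08433350717733246 0.15010601587604078 1.2316448329678638
0.2 0.0559732378101857 0.19988810010230557 1.1335386818650786
0.25 0.024706258680292317 0.2498569414366866 1.0946087296014373
ledge ext [-0.15918718 -0.15872608  0.06826034] [-0.10172486  0.17168446]
top ext [-0.05695752  0.15740116] [-0.10113583  0.10145299]
scene panel face x 644 -0.09221485916648624 top edge 280 [-0.1034233  -0.09962378 -0.09602531]
panel slope [ 0.00057591 -0.0996022 ] [-0.08772869  0.08758196]
cover 5354 0.27067581676895247
0.15 0.08424791377925805 0.14999955326802888 1.2266526395607755
0.2 0.055672853503459525 0.20004561602151782 1.1319673476869123
0.25 0.026908886124166302 0.24939506475872322 1.0986850664112606
ledge ext [-0.15951319 -0.1592448   0.13080605] [-0.18211098  0.10228392]
top ext [-0.05601947  0.15799141] [-0.10217747  0.09927277]
```

Call:
apply_moves --plan '[{"tx": 0.472, "ty": -0.402, "tz": 0, "yaw": 0.641, "grip": 0}, {"tx": 0.472, "ty": -0.402, "tz": 0, "yaw": 0.641, "grip": 0}, {"tx": 0.472, "ty": -0.402, "tz": 0, "yaw": 0.641, "grip": 0}, {"tx": 0.472, "ty": -0.402, "tz": 0, "yaw": 0.641, "grip": 0}, {"tx": 0.472, "ty": -0.402, "tz": 0, "yaw": 0.641, "grip": 0}, {"tx": 0.472, "ty": -0.402, "tz": 0, "yaw": 0.641, "grip": 0}, {"tx": 0.472, "ty": -0.402, "tz": 0, "yaw": 0.641, "grip": 0}, {"tx": 0.472, "ty": -0.402, "tz": 0, "yaw": 0.641, "grip": 0}]'

```text
time: 1.6
tool_pos: [0.4242, -0.0559, 0.1962]
tool_rot: [3.141, -0.001, -0.271]
contact_force: [0.7, -1.3, 0.1]
opening: 0.0459
```

Call:
apply_moves --plan '[{"tx": 0.028, "ty": -0.124, "tz": 0, "yaw": 0, "grip": 0}, {"tx": 0.028, "ty": -0.124, "tz": 0, "yaw": 0, "grip": 0}, {"tx": 0.028, "ty": -0.124, "tz": 0.0, "yaw": 0, "grip": 0}, {"tx": 0.028, "ty": -0.124, "tz": 0.05, "yaw": 0, "grip": 0}, {"tx": 0.028, "ty": -0.124, "tz": 0.1, "yaw": 0, "grip": 0}, {"tx": 0.028, "ty": -0.124, "tz": 0.13, "yaw": 0, "grip": 0}, {"tx": 0.028, "ty": -0.124, "tz": 0.145, "yaw": 0, "grip": 0}, {"tx": 0.028, "ty": -0.124, "tz": 0.145, "yaw": 0, "grip": 0}]'

```text
time: 2.6
tool_pos: [0.4825, 0.0533, 0.05]
tool_rot: [3.141, 0.003, -0.272]
contact_force: [-0.6, 0.4, 0.4]
opening: 0.046
```

```bash
cat > st.py <<'E'
from h import *
p=np.array([.6286,.016]);c,s=np.cos(-.271),np.sin(-.271);R=np.array([[c,s],[-s,c]])
def mach():
    o=robot.observe();q=R@(o['tool_pos'][:2]-p);f=R@o['contact_force'][:2]
    print('t',round(o['time'],2),'machine xyz',q.round(4),o['tool_pos'][2].round(4),'rot',o['tool_rot'].round(3),'F',f.round(1),o['contact_force'][2].round(1),'q',o['qpos'].round(2))
def tray():
    im,d=robot.read_camera('scene');Q=cloud('scene',d).reshape(-1,3);Q[:,:2]=(Q[:,:2]-p)@R.T
    tp=Q[(abs(Q[:,1])<.09)&(abs(Q[:,2]-.076)<.003)&(Q[:,0]<-.05)&(Q[:,0]>-.16)]
    print('panel',len(tp),np.percentile(tp[:,0],[5,50,95]),np.polyfit(tp[:,1],tp[:,0],1))
E
python3 -c "
from st import *
mach(); save('scene','s1.png'); save('wrist','w1.png')"
```

```text
t 2.6 machine xyz [-0.1508 -0.0031] 0.05 rot [ 3.141e+00  3.000e-03 -2.720e-01] F [-0.7  0.2] 0.4 q [-0.05  0.45  1.82 -0.    0.87  1.8 ]
```

View pics/s1.png

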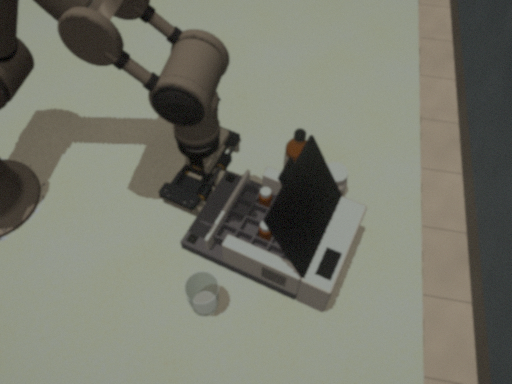

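View pics/w1.png

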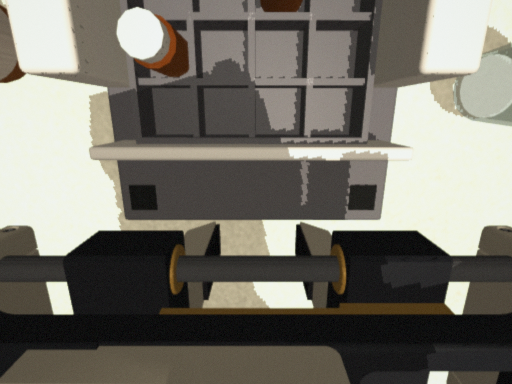

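Call:
apply_moves --plan '[{"tx": 0.012, "ty": -0.003}, {"tx": 0.022, "ty": -0.003}, {"tx": 0.029, "ty": -0.003}, {"tx": 0.033, "ty": -0.003}, {"tx": 0.037, "ty": -0.003}, {"tx": 0.041, "ty": -0.003}, {"tx": 0.045, "ty": -0.003}, {"tx": 0.049, "ty": -0.003}]'

```text
schema error: expected keys tx, ty, tz, yaw, grip
```

```bash
python3 -c "
from st import *
mach(); tray(); mach()"
```

```text
t 2.7 machine xyz [-0.1495 -0.0026] 0.0515 rot [ 3.142e+00 -1.000e-03 -2.720e-01] F [-0.2 -0.4] 0.7 q [-0.05  0.45  1.82 -0.    0.87  1.8 ]
panel 290 [-0.10324423 -0.09927887 -0.09569108] [ 0.03314109 -0.09828648]
t 2.75 machine xyz [-0.1493 -0.0024] 0.0517 rot [-3.141e+00 -2.000e-03 -2.720e-01] F [-0.9  1. ] 0.5 q [-0.05  0.45  1.82 -0.    0.87  1.8 ]
```

Call:
apply_moves --plan '[{"tx": 0.012, "ty": -0.003, "tz": 0, "yaw": 0, "grip": 0}, {"tx": 0.022, "ty": -0.003, "tz": 0, "yaw": 0, "grip": 0}, {"tx": 0.029, "ty": -0.003, "tz": 0, "yaw": 0, "grip": 0}, {"tx": 0.033, "ty": -0.003, "tz": 0, "yaw": 0, "grip": 0}, {"tx": 0.037, "ty": -0.003, "tz": 0, "yaw": 0, "grip": 0}, {"tx": 0.041, "ty": -0.003, "tz": 0, "yaw": 0, "grip": 0}, {"tx": 0.045, "ty": -0.003, "tz": 0, "yaw": 0, "grip": 0}, {"tx": 0.049, "ty": -0.003, "tz": 0, "yaw": 0, "grip": 0}]'

```text
time: 3.75
tool_pos: [0.5318, 0.0439, 0.0508]
tool_rot: [3.142, 0.0, -0.271]
contact_force: [0.5, 0.9, 0.3]
opening: 0.0459
```

```bash
python3 -c "
from st import *
mach(); tray(); mach()"
```

```text
t 3.75 machine xyz [-0.1008  0.0009] 0.0508 rot [ 3.142  0.    -0.271] F [0.3 1. ] 0.3 q [-0.06  0.52  1.69 -0.    0.93  1.78]
panel 88 [-0.10276725 -0.09839365 -0.05557681] [ 0.15320088 -0.08881686]
t 3.8 machine xyz [-0.1002  0.001 ] 0.0509 rot [-3.142e+00 -1.000e-03 -2.710e-01] F [ 0.3 -1. ] 0.1 q [-0.06  0.52  1.69 -0.    0.93  1.78]
```

```bash
python3 -c "
from st import *
save('wrist','w2.png'); save('scene','s2.png')"
```

```text
(no output)
```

View pics/w2.png

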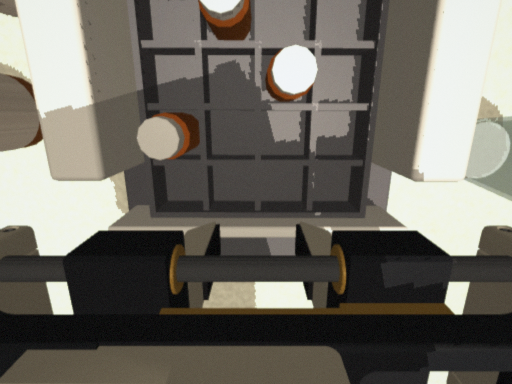

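View pics/s2.png

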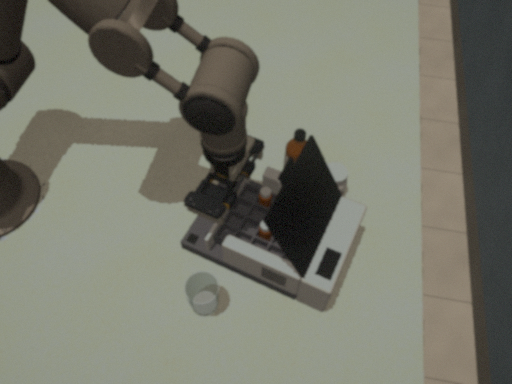

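```bash
cat >> st.py <<'E'
def wtray():
    im,d=robot.read_camera('wrist');Q=cloud('wrist',d).reshape(-1,3);Q[:,:2]=(Q[:,:2]-p)@R.T
    tp=Q[(abs(Q[:,1])<.1)&(abs(Q[:,2]-.076)<.005)&(Q[:,0]<-.05)&(Q[:,0]>-.14)]
    if len(tp)>20:print('wpanel',len(tp),np.percentile(tp[:,0],[2,50,98]),np.polyfit(tp[:,1],tp[:,0],1))
    for sg in (1,-1):
        w=tp[(sg*tp[:,1]>.06)]
        if len(w): print(' side',sg,len(w),np.percentile(w[:,0],[2,50,98]))
        w=Q[(abs(sg*Q[:,1]-.09)<.01)&(abs(Q[:,2]-.105)<.006)&(Q[:,0]<.05)]
        if len(w): print(' wall start',np.percentile(w[:,0],[.5,2]))
    return Q,im
E
python3 -c "
from st import *
mach();wtray(); mach()"
```

```text
t 3.9 machine xyz [-0.1009  0.0009] 0.0508 rot [ 3.142  0.    -0.271] F [-0.5  0.2] -0.5 q [-0.06  0.52  1.69 -0.    0.93  1.78]
wpanel 2541 [-0.10213818 -0.09643591 -0.0514343 ] [ 0.0079974  -0.09274433]
 side 1 502 [-0.09825835 -0.09584988 -0.05082751]
 wall start [-0.05911455 -0.05732277]
 side -1 478 [-0.09845666 -0.09607824 -0.0507684 ]
 wall start [-0.05899997 -0.05734913]
t 3.95 machine xyz [-0.1011  0.0009] 0.0508 rot [ 3.141  0.    -0.271] F [ 0.8 -0.7] -0.1 q [-0.06  0.52  1.69 -0.    0.93  1.78]
```

Call:
apply_moves --plan '[{"tx": 0.003, "ty": 0, "tz": 0, "yaw": 0, "grip": 0}, {"tx": 0.006, "ty": 0, "tz": 0, "yaw": 0, "grip": 0}, {"tx": 0.009, "ty": 0, "tz": 0, "yaw": 0, "grip": 0}, {"tx": 0.012, "ty": 0, "tz": 0, "yaw": 0, "grip": 0}]'

```text
time: 4.45
tool_pos: [0.5433, 0.0407, 0.0508]
tool_rot: [3.141, -0.0, -0.271]
contact_force: [-0.2, 0.0, 0.4]
opening: 0.0459
```

```bash
python3 -c "
from st import *
mach();wtray(); mach()"
```

```text
t 4.45 machine xyz [-0.0887  0.0009] 0.0508 rot [ 3.141 -0.    -0.271] F [-0.2 -0. ] 0.4 q [-0.07  0.53  1.66 -0.    0.95  1.78]
wpanel 1236 [-0.10233339 -0.09655188 -0.05064033] [ 0.02656782 -0.09022295]
 side 1 99 [-0.0580356  -0.05385171 -0.05023515]
 wall start [-0.05796416 -0.05602661]
 side -1 98 [-0.05834025 -0.05371509 -0.05015114]
 wall start [-0.05807022 -0.05617724]
t 4.5 machine xyz [-0.0884  0.0009] 0.0509 rot [ 3.142e+00 -1.000e-03 -2.710e-01] F [ 0.6 -0.2] 0.1 q [-0.07  0.53  1.66 -0.    0.95  1.78]
```

```bash
python3 -c "
from st import *
save('wrist','w3.png'); im,d=save('scene','s3.png');cv2.imwrite('pics/s3z.png',cv2.resize(im[140:310,150:380,::-1],None,fx=3.2,fy=3.2))
o=robot.observe();x=o['tool_pos'];print(proj('scene',x),proj('wrist',x),proj('top',x))
K,Rr,t=cal('wrist');print(-Rr.T@t,Rr)
for n in ('wrist','scene'):print([(l,[(r['pixel'],r['confidence']) for r in robot.tip_of(l,n)[:2]]) for l in ['tray_front','tray']])"
```

```text
[232.74342123 210.96182204] [257.14114379 218.84716776] [260.03561322 212.57834062]
[0.61411251 0.02082094 0.23956219] [[-2.68239572e-01 -9.63352163e-01  3.77363015e-04]
 [-9.25951866e-01  2.57933734e-01  2.75832070e-01]
 [-2.65820756e-01  7.36396562e-02 -9.61205767e-01]]
[('tray_front', [([254.3, 255.6], 0.75)]), ('tray', [([125.0, 255.4], 0.76)])]
[('tray_front', [([205.2, 224.1], 0.77)]), ('tray', [([230.9, 259.4], 0.82)])]
```

View pics/w3.png

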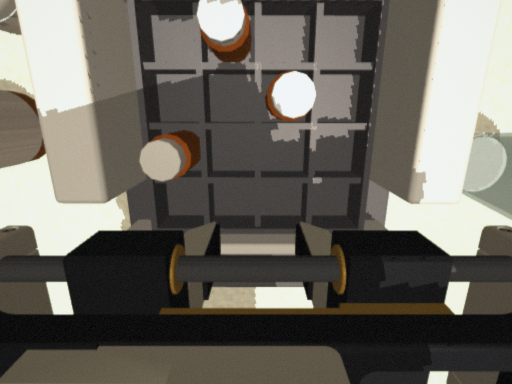

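View pics/s3z.png

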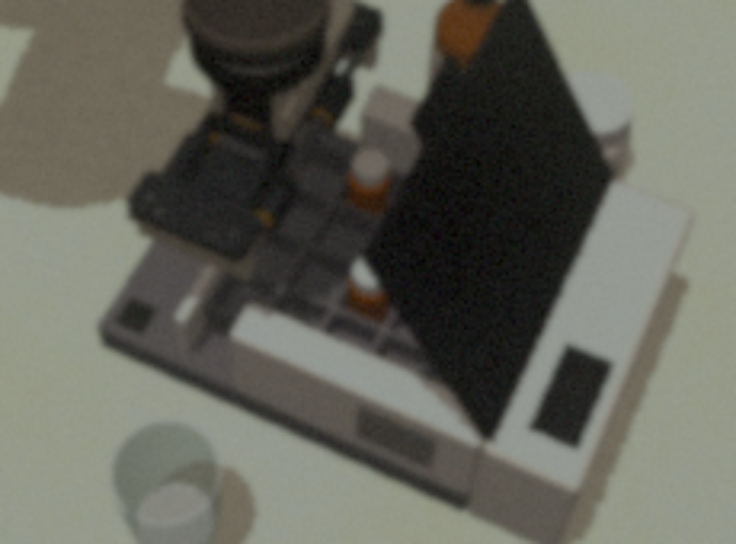

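```bash
python3 -c "
from st import *
im,d=robot.read_camera('wrist');Q=cloud('wrist',d);Q[...,:2]=(Q[...,:2]-p)@R.T
for r in range(200,310,5):print(r,im[r,257],Q[r,257].round(3),'|fing',im[r,212],Q[r,212].round(3))
im,d=robot.read_camera('scene');Q=cloud('scene',d);Q[...,:2]=(Q[...,:2]-p)@R.T
for r,c in ((228,208),(232,209),(235,210),(238,209),(230,213),(233,214),(238,206)):print(r,c,im[r,c],Q[r,c].round(3))
cv2.imwrite('pics/w3z.png',cv2.resize(cv2.convertScaleAbs(im*0+robot.read_camera('wrist')[0],alpha=1.6)[190:320,150:360,::-1],None,fx=3.5,fy=3.5))
"
```

```text
200 [72 68 67] [-0.073  0.001  0.056] |fing [38 35 34] [-0.078  0.034  0.043]
205 [71 67 64] [-0.077  0.001  0.056] |fing [38 34 35] [-0.081  0.034  0.043]
210 [71 70 63] [-0.081  0.001  0.056] |fing [32 31 30] [-0.085  0.034  0.043]
215 [68 65 62] [-0.085  0.001  0.055] |fing [33 30 31] [-0.088  0.034  0.044]
220 [73 69 67] [-0.088  0.001  0.056] |fing [35 32 31] [-0.091  0.034  0.048]
225 [59 55 53] [-0.091  0.001  0.057] |fing [97 87 73] [-0.079  0.027  0.087]
230 [67 64 63] [-0.094  0.001  0.059] |fing [86 79 62] [-0.078  0.026  0.096]
235 [118 109  97] [-0.096  0.001  0.063] |fing [22 24 21] [-0.08   0.025  0.099]
240 [110 104  91] [-0.096  0.001  0.072] |fing [11 11 12] [-0.08   0.024  0.105]
245 [183 175 153] [-0.097  0.001  0.075] |fing [15 15 17] [-0.079  0.023  0.112]
250 [188 176 155] [-0.015  0.001  0.24 ] |fing [6 4 2] [-0.082  0.024  0.111]
255 [51 51 48] [-0.059  0.001  0.16 ] |fing [18 19 17] [-0.059  0.015  0.159]
260 [41 42 41] [-0.059  0.001  0.163] |fing [42 41 39] [-0.059  0.015  0.163]
265 [53 50 49] [-0.059  0.001  0.165] |fing [51 49 49] [-0.06   0.015  0.164]
[... 254 characters left out ...]
158  0.001  0.03 ] |fing [60 58 52] [-0.158  0.04   0.03 ]
290 [241 244 230] [-0.184  0.001 -0.   ] |fing [169 159 132] [-0.183  0.045  0.001]
295 [240 242 228] [-0.189  0.001 -0.   ] |fing [184 175 146] [-0.189  0.046 -0.   ]
300 [242 245 229] [-0.195  0.001 -0.   ] |fing [182 172 143] [-0.196  0.046 -0.001]
305 [240 244 228] [-0.201  0.001  0.   ] |fing [183 173 144] [-0.201  0.046 -0.   ]
228 208 [81 78 75] [-0.122 -0.049  0.031]
232 209 [111 111 104] [-0.101 -0.077  0.077]
235 210 [126 127 120] [-0.096 -0.081  0.077]
238 209 [111 109 102] [-0.097 -0.085  0.07 ]
230 213 [98 92 83] [-0.096 -0.069  0.077]
233 214 [70 66 62] [-0.096 -0.067  0.061]
238 206 [140 144 137] [-0.101 -0.09   0.074]
```

View pics/w3z.png

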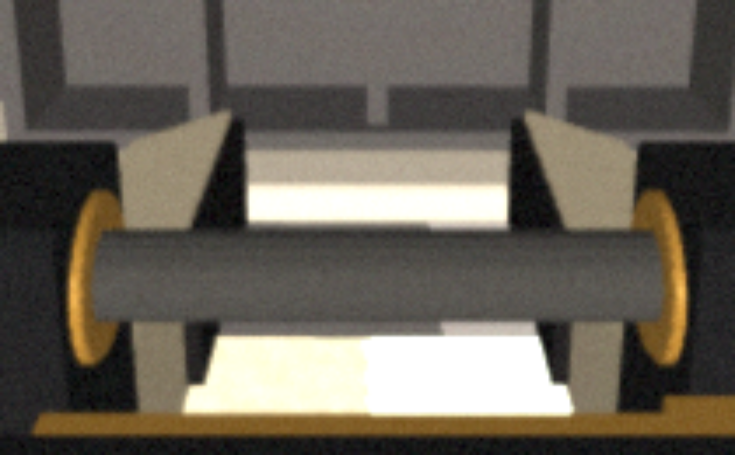

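```bash
python3 -c "
from st import *
im,d=robot.read_camera('wrist');Q=cloud('wrist',d);Q[...,:2]=(Q[...,:2]-p)@R.T
for c in (100,140,195,200,205,210,214,216,218,300,310,320):
  print(c,[tuple(Q[r,c].round(3)) for r in (222,225,228,232,236,240)])
o=robot.observe();x=o['tool_pos']
xx=np.array([c,s,0]);yy=np.array([-s,c,0])
for z in (0,.02,.035,.05):
  X=x+xx*.0095+yy*.023;X[2]+=z;print(z,proj('wrist',X))
b=Q.reshape(-1,3);b=b[(b[:,2]>.08)&(b[:,2]<.2)&(b[:,0]>-.15)&(b[:,0]<-.03)&(abs(b[:,1])<.12)]
h=np.histogram(b[:,2],np.arange(.08,.2,.005));print(h)
im,d=robot.read_camera('scene');Q=cloud('scene',d);Q[...,:2]=(Q[...,:2]-p)@R.T
b=Q.reshape(-1,3);b=b[(b[:,2]>.08)&(b[:,2]<.4)&(b[:,0]>-.2)&(b[:,0]<-.061)&(abs(b[:,1])<.12)]
print(np.histogram(b[:,2],np.arange(.08,.4,.01)))
"
```

```text
100 [(np.float64(-0.112), np.float64(0.145), np.float64(-0.001)), (np.float64(-0.115), np.float64(0.145), np.float64(-0.0)), (np.float64(-0.118), np.float64(0.145), np.float64(-0.0)), (np.float64(-0.053), np.float64(0.052), np.float64(0.155)), (np.float64(-0.053), np.float64(0.05), np.float64(0.158)), (np.float64(-0.053), np.float64(0.049), np.float64(0.161))]
140 [(np.float64(-0.095), np.float64(0.089), np.float64(0.042)), (np.float64(-0.095), np.float64(0.087), np.float64(0.047)), (np.float64(-0.095), np.float64(0.085), np.float64(0.052)), (np.float64(-0.053), np.float64(0.039), np.float64(0.154)), (np.float64(-0.053), np.float64(0.038), np.float64(0.158)), (np.float64(-0.053), np.float64(0.037), np.float64(0.161))]
195 [(np.float64(-0.091), np.float64(0.046), np.float64(0.051)), (np.float64(-0.091), np.float64(0.044), np.float64(0.057)), (np.float64(-0.078), np.float64(0.036), np.float64(0.092)), (np.float64(-0.079), np.float64(0.035), np.float64(0.097)), (np.float64(-0.079), np.float64(0.034), np.float64(0.102)), (np.float64(-0.078), np.float64(0.033), np.float64(0.108))]
200 [(n
[... 3489 characters left out ...]
,
         269,   132,   152,   165,   883,  2705,  3535,  8850,  4652,
       12849,   750,  7221, 11147,  9286]), array([0.08 , 0.085, 0.09 , 0.095, 0.1  , 0.105, 0.11 , 0.115, 0.12 ,
       0.125, 0.13 , 0.135, 0.14 , 0.145, 0.15 , 0.155, 0.16 , 0.165,
       0.17 , 0.175, 0.18 , 0.185, 0.19 , 0.195]))
(array([  7,   9,   5,   5,  11,   4,  18,  80, 170, 350, 644, 602,  95,
        70,  16,   4,  30, 203,  39,  45, 116, 157, 120, 114,  94,   5,
         0,  19,  63,  68, 134]), array([0.08, 0.09, 0.1 , 0.11, 0.12, 0.13, 0.14, 0.15, 0.16, 0.17, 0.18,
       0.19, 0.2 , 0.21, 0.22, 0.23, 0.24, 0.25, 0.26, 0.27, 0.28, 0.29,
       0.3 , 0.31, 0.32, 0.33, 0.34, 0.35, 0.36, 0.37, 0.38, 0.39]))
```

The depth readings show the fingertips really end about 33 mm above the reported TCP, at z≈0.084. They passed over the panel without touching it. I'll back off and lower by the measured offset.

Call:
apply_moves --plan '[{"tx": -0.025, "ty": 0, "tz": 0, "yaw": 0, "grip": 0}, {"tx": -0.05, "ty": 0, "tz": 0, "yaw": 0, "grip": 0}, {"tx": -0.05, "ty": 0, "tz": 0, "yaw": 0, "grip": 0}, {"tx": -0.05, "ty": 0, "tz": 0.01, "yaw": 0, "grip": 0}, {"tx": -0.05, "ty": 0, "tz": 0.02, "yaw": 0, "grip": 0}, {"tx": -0.05, "ty": 0, "tz": 0.03, "yaw": 0, "grip": 0}, {"tx": -0.05, "ty": 0, "tz": 0.03, "yaw": 0, "grip": 0}]'

```text
time: 5.92
tool_pos: [0.4943, 0.054, 0.0196]
tool_rot: [3.141, 0.002, -0.271]
contact_force: [0.7, 0.4, 0.8]
opening: 0.0458
```

```bash
cat >> st.py <<'E'
def tip():
    im,d=robot.read_camera('wrist');Q=cloud('wrist',d);Q[...,:2]=(Q[...,:2]-p)@R.T
    for c in (205,210,214,310): print(c,[Q[r,c].round(3).tolist() for r in (218,220,222,225,228)])
    return im,Q
E
python3 -c "
from st import *
mach();im,Q=tip();cv2.imwrite('pics/w4.png',im[:,:,::-1]);wtray();mach();save('scene','s4.png')"
```

```text
t 5.92 machine xyz [-0.1396  0.0007] 0.0196 rot [ 3.141e+00  2.000e-03 -2.710e-01] F [0.5 0.6] 0.8 q [-0.05  0.51  1.82 -0.    0.81  1.8 ]
205 [[-0.135, 0.036, 0.03], [-0.136, 0.036, 0.03], [-0.138, 0.036, 0.03], [-0.129, 0.031, 0.057], [-0.128, 0.03, 0.062]]
210 [[-0.135, 0.033, 0.03], [-0.136, 0.033, 0.031], [-0.137, 0.033, 0.031], [-0.129, 0.028, 0.057], [-0.128, 0.027, 0.062]]
214 [[-0.134, 0.03, 0.031], [-0.136, 0.03, 0.031], [-0.128, 0.026, 0.053], [-0.129, 0.026, 0.057], [-0.13, 0.026, 0.058]]
310 [[-0.134, -0.035, 0.031], [-0.136, -0.035, 0.031], [-0.138, -0.035, 0.03], [-0.129, -0.03, 0.056], [-0.129, -0.029, 0.061]]
wpanel 8130 [-0.12937786 -0.09814419 -0.05111669] [ 0.01967136 -0.09591835]
 side 1 1587 [-0.10298187 -0.09700528 -0.05079519]
 wall start [-0.05937543 -0.0591019 ]
 side -1 1502 [-0.10275299 -0.09720393 -0.05097349]
 wall start [-0.05978701 -0.0597356 ]
t 6.03 machine xyz [-0.1389  0.0009] 0.0206 rot [ 3.141  0.    -0.271] F [ 0.3 -0.3] 0.5 q [-0.05  0.51  1.82 -0.    0.81  1.8 ]
```

View pics/w4.png

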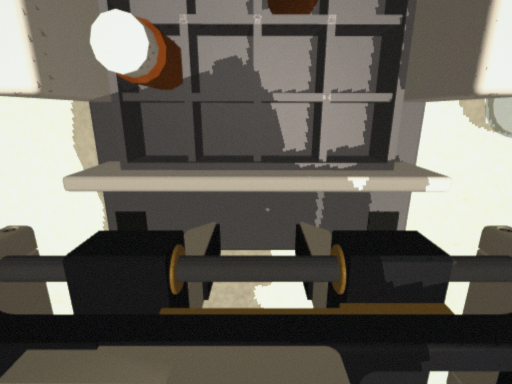

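The wrist view shows the panel bar at row ~183 ahead of the fingertips at row ~222. The tips are at z≈0.052, below the panel top, and the gap is about 25 mm.

Call:
apply_moves --plan '[{"tx": 0.01, "ty": 0, "tz": 0, "yaw": 0, "grip": 0}, {"tx": 0.018, "ty": 0, "tz": 0, "yaw": 0, "grip": 0}, {"tx": 0.022, "ty": 0, "tz": 0, "yaw": 0, "grip": 0}, {"tx": 0.025, "ty": 0, "tz": 0, "yaw": 0, "grip": 0}, {"tx": 0.028, "ty": 0, "tz": 0, "yaw": 0, "grip": 0}, {"tx": 0.031, "ty": 0, "tz": 0, "yaw": 0, "grip": 0}, {"tx": 0.034, "ty": 0, "tz": 0, "yaw": 0, "grip": 0}, {"tx": 0.037, "ty": 0, "tz": 0, "yaw": 0, "grip": 0}]'

```text
time: 7.08
tool_pos: [0.5307, 0.0442, 0.0206]
tool_rot: [3.141, 0.0, -0.271]
contact_force: [-2.1, 0.4, -1.5]
opening: 0.0457
```

```bash
python3 -c "
from st import *
mach();wtray();mach()"
```

```text
t 7.08 machine xyz [-0.1019  0.0009] 0.0206 rot [ 3.141  0.    -0.271] F [-2.1 -0.2] -1.5 q [-0.06  0.56  1.72 -0.    0.86  1.78]
wpanel 5456 [-0.09240712 -0.08444912 -0.05219453] [-0.00230557 -0.08341649]
 side 1 906 [-0.08924662 -0.0833389  -0.05087172]
 wall start [-0.05819131 -0.05739092]
 side -1 906 [-0.08941865 -0.08345123 -0.05059927]
 wall start [-0.05847603 -0.05781589]
t 7.12 machine xyz [-0.1013  0.0009] 0.0207 rot [ 3.142e+00 -1.000e-03 -2.710e-01] F [-1.8  0. ] -0.8 q [-0.06  0.56  1.72 -0.    0.86  1.78]
```

Call:
apply_moves --plan '[{"tx": 0.003, "ty": 0, "tz": 0, "yaw": 0, "grip": 0}, {"tx": 0.006, "ty": 0, "tz": 0, "yaw": 0, "grip": 0}, {"tx": 0.009, "ty": 0, "tz": 0, "yaw": 0, "grip": 0}, {"tx": 0.012, "ty": 0, "tz": 0, "yaw": 0, "grip": 0}, {"tx": 0.015, "ty": 0, "tz": 0, "yaw": 0, "grip": 0}, {"tx": 0.017, "ty": 0, "tz": 0, "yaw": 0, "grip": 0}, {"tx": 0.0185, "ty": 0, "tz": 0, "yaw": 0, "grip": 0}, {"tx": 0.0195, "ty": 0, "tz": 0, "yaw": 0, "grip": 0}]'

```text
time: 8.12
tool_pos: [0.5494, 0.039, 0.0209]
tool_rot: [3.142, -0.0, -0.271]
contact_force: [-2.6, 0.2, -1.1]
opening: 0.046
```

```bash
python3 -c "
from st import *
mach();wtray();mach()"
```

```text
t 8.12 machine xyz [-0.0825  0.0009] 0.0209 rot [ 3.142 -0.    -0.271] F [-2.5 -0.5] -1.1 q [-0.07  0.59  1.67 -0.    0.89  1.77]
wpanel 5133 [-0.07348841 -0.06556809 -0.05226697] [ 7.80535800e-05 -6.59009321e-02]
 side 1 753 [-0.07051742 -0.06428254 -0.0507699 ]
 wall start [-0.05758165 -0.05529661]
 side -1 719 [-0.07048862 -0.06439213 -0.05073783]
 wall start [-0.05817546 -0.0560085 ]
t 8.18 machine xyz [-0.0823  0.001 ] 0.0208 rot [ 3.142 -0.    -0.271] F [-0.8  0.1] -0.6 q [-0.07  0.59  1.67 -0.    0.89  1.77]
```

About 4 mm remain, so I'll go at 0.8 mm per row and watch the force.

Call:
apply_moves --plan '[{"tx": 0.001, "ty": 0, "tz": 0, "yaw": 0, "grip": 0}, {"tx": 0.002, "ty": 0, "tz": 0, "yaw": 0, "grip": 0}, {"tx": 0.003, "ty": 0, "tz": 0, "yaw": 0, "grip": 0}, {"tx": 0.0035, "ty": 0, "tz": 0, "yaw": 0, "grip": 0}]'

```text
time: 8.68
tool_pos: [0.5528, 0.038, 0.0209]
tool_rot: [3.142, -0.0, -0.271]
contact_force: [-3.0, 0.3, -0.8]
opening: 0.0459
```

Call:
apply_moves --plan '[{"tx": 0.0007, "ty": 0, "tz": 0, "yaw": 0, "grip": 0}]'

```text
time: 8.8
tool_pos: [0.5533, 0.0379, 0.0209]
tool_rot: [3.142, 0.0, -0.271]
contact_force: [-4.8, -0.1, 2.3]
opening: 0.0459
```

Call:
apply_moves --plan '[{"tx": 0.0007, "ty": 0, "tz": 0, "yaw": 0, "grip": 0}]'

```text
time: 8.93
tool_pos: [0.5533, 0.0379, 0.0209]
tool_rot: [3.141, 0.002, -0.271]
contact_force: [-6.5, 2.0, 4.6]
opening: 0.046
```

Call:
apply_moves --plan '[{"tx": 0.0007, "ty": 0, "tz": 0, "yaw": 0, "grip": 0}]'

```text
time: 9.05
tool_pos: [0.5533, 0.0379, 0.0209]
tool_rot: [3.141, 0.003, -0.272]
contact_force: [-8.2, 2.1, 5.8]
opening: 0.0458
```

Call:
apply_moves --plan '[{"tx": 0.0007, "ty": 0, "tz": 0, "yaw": 0, "grip": 0}]'

```text
time: 9.18
tool_pos: [0.5533, 0.0379, 0.0209]
tool_rot: [3.141, 0.004, -0.272]
contact_force: [-11.0, 3.5, 7.3]
opening: 0.0458
```

```bash
python3 -c "
from st import *
mach();Q,im=wtray();cv2.imwrite('pics/w5.png',im[:,:,::-1]);mach()"
```

```text
t 9.18 machine xyz [-0.0784  0.0009] 0.0209 rot [ 3.141  0.004 -0.272] F [-11.6   0.4] 7.3 q [-0.07  0.59  1.65  0.    0.9   1.77]
wpanel 4661 [-0.06961314 -0.06142372 -0.05209755] [ 0.00247612 -0.06205327]
 side 1 535 [-0.06297984 -0.05972489 -0.05038187]
 wall start [-0.05773553 -0.05530942]
 side -1 488 [-0.06273577 -0.06003016 -0.05049348]
 wall start [-0.05862039 -0.05621496]
t 9.22 machine xyz [-0.0785  0.0009] 0.0209 rot [ 3.141  0.005 -0.272] F [-9.9 -0. ] 6.5 q [-0.07  0.59  1.65  0.    0.9   1.77]
```

View pics/w5.png

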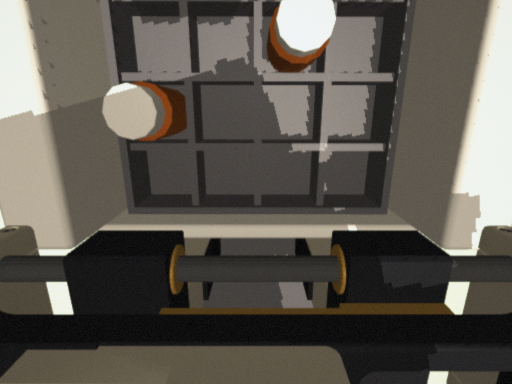

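The tray stopped moving while the force rose to about 11 N, so it is home: the panel in the picture lies against the wall ends at row ~215 and the vials are upright. I'll retreat, rise and go over the cover.

Call:
apply_moves --plan '[{"tx": -0.01, "ty": 0, "tz": 0, "yaw": 0, "grip": 0}, {"tx": -0.03, "ty": 0, "tz": 0, "yaw": 0, "grip": 0}, {"tx": -0.05, "ty": 0, "tz": -0.03, "yaw": 0, "grip": 0}, {"tx": -0.05, "ty": 0, "tz": -0.09, "yaw": 0, "grip": 0}, {"tx": -0.05, "ty": 0, "tz": -0.15, "yaw": 0, "grip": 0}, {"tx": -0.05, "ty": 0, "tz": -0.21, "yaw": 0, "grip": 0}, {"tx": -0.05, "ty": 0, "tz": -0.27, "yaw": 0, "grip": 0}, {"tx": -0.05, "ty": 0, "tz": -0.27, "yaw": 0, "grip": 0}]'

```text
time: 10.22
tool_pos: [0.51, 0.0505, 0.2962]
tool_rot: [-3.139, -0.013, -0.271]
contact_force: [-0.6, -0.1, 0.5]
opening: 0.0459
```

```bash
cat >> st.py <<'E'
def cover(n='scene'):
    im,d=robot.read_camera(n);Q=cloud(n,d);Q[...,:2]=(Q[...,:2]-p)@R.T
    rs=robot.outline_of('cover',n)
    m=rs[0]['region']&(d>0); q=Q[m]; q=q[(q[:,0]<.1)&(abs(q[:,1])<.095)&(q[:,2]>.1)]
    A=np.polyfit(q[:,2],q[:,0],1) if np.ptp(q[:,2])>np.ptp(q[:,0]) else None
    r=q[:,0]-.1;z=q[:,2]-.106
    # z cos a + r sin a = .008
    from scipy.optimize import least_squares
    s_=least_squares(lambda a:z*np.cos(a)+r*np.sin(a)-.008,[.8],loss='soft_l1',f_scale=.003)
    print(n,'cover a',s_.x,'cost med',np.median(abs(s_.fun)),len(q),'zmax',np.percentile(q[:,2],99.5),rs[0]['confidence']); return im
E
python3 -c "
from st import *
mach();cover();cover('top');tray();im,d=save('scene','s6.png');mach()"
```

```text
t 10.22 machine xyz [-0.1235  0.0015] 0.2962 rot [-3.139 -0.013 -0.271] F [-0.5 -0.2] 0.5 q [-0.05  0.25  1.38 -0.    1.5   1.79]
scene cover a [1.05189734] cost med 0.0006434800654798907 5257 zmax 0.2685453093685799 0.58
top cover a [1.04939408] cost med 0.0007068443427814281 1611 zmax 0.2691647935757017 0.69
panel 241 [-0.06788901 -0.06394318 -0.0601227 ] [ 0.01418716 -0.06389079]
t 10.53 machine xyz [-0.1267  0.0008] 0.2892 rot [ 3.141e+00  3.000e-03 -2.710e-01] F [-0.7  0. ] 0.2 q [-0.05  0.26  1.39 -0.    1.5   1.79]
```

View pics/s6.png

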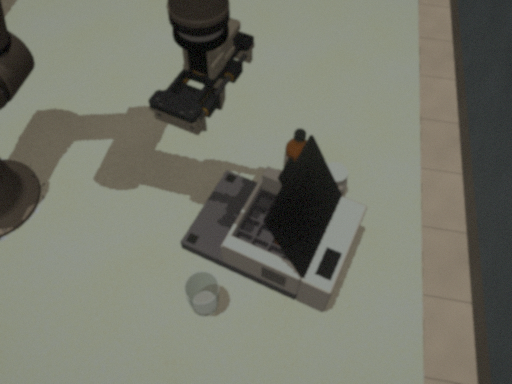

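The picture shows the panel against the walls and the cover still standing at 1.05 rad. The gripper clears the cover top by about 50 mm, so I can cross over it.

Call:
apply_moves --plan '[{"tx": 0.05, "ty": 0, "tz": 0, "yaw": 0, "grip": 0}, {"tx": 0.1, "ty": 0, "tz": 0, "yaw": 0, "grip": 0}, {"tx": 0.15, "ty": 0, "tz": 0, "yaw": 0, "grip": 0}, {"tx": 0.19, "ty": 0, "tz": 0, "yaw": 0, "grip": 0}, {"tx": 0.215, "ty": 0, "tz": 0, "yaw": 0, "grip": 0}, {"tx": 0.215, "ty": 0, "tz": 0, "yaw": 0, "grip": 0}, {"tx": 0.215, "ty": 0, "tz": 0, "yaw": 0, "grip": 0}]'

```text
time: 11.4
tool_pos: [0.7138, -0.0066, 0.29]
tool_rot: [3.141, 0.002, -0.271]
contact_force: [0.5, 0.2, -0.1]
opening: 0.046
```

```bash
python3 -c "
from st import *
mach();im,Q=tip();cv2.imwrite('pics/w7.png',im[:,:,::-1]);save('scene','s7.png');mach()"
```

```text
t 11.4 machine xyz [0.0881 0.001 ] 0.29 rot [ 3.141e+00  2.000e-03 -2.710e-01] F [0.4 0.3] -0.1 q [-0.12  0.71  0.66 -0.    1.78  1.73]
205 [[0.055, 0.056, 0.205], [0.054, 0.055, 0.206], [0.053, 0.055, 0.209], [0.099, 0.031, 0.327], [0.098, 0.031, 0.331]]
210 [[0.055, 0.05, 0.204], [0.053, 0.05, 0.206], [0.052, 0.05, 0.209], [0.098, 0.029, 0.327], [0.098, 0.028, 0.331]]
214 [[0.055, 0.046, 0.204], [0.054, 0.046, 0.206], [0.098, 0.027, 0.321], [0.099, 0.026, 0.327], [0.097, 0.026, 0.328]]
310 [[0.055, -0.054, 0.203], [0.053, -0.054, 0.204], [0.052, -0.054, 0.207], [0.099, -0.03, 0.328], [0.099, -0.029, 0.333]]
t 11.5 machine xyz [0.088  0.0012] 0.2913 rot [ 3.142 -0.    -0.271] F [-0.3 -0.3] 0.5 q [-0.12  0.71  0.66 -0.    1.78  1.73]
```

View pics/w7.png

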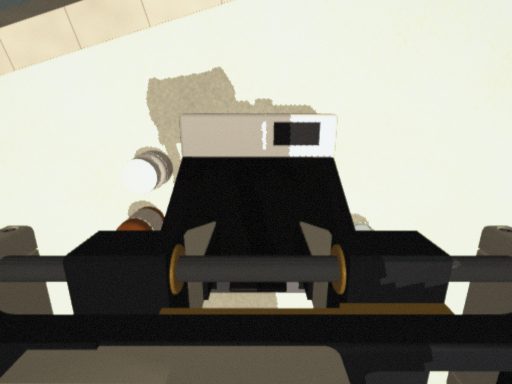

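View pics/s7.png

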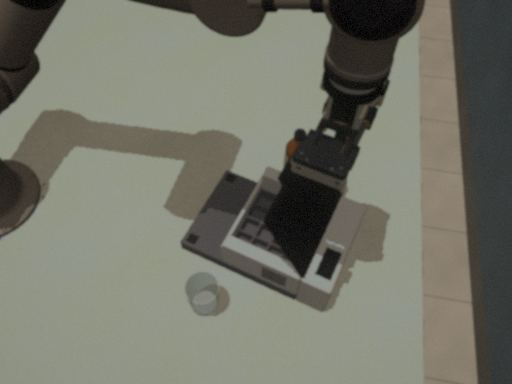

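Call:
apply_moves --plan '[{"tx": 0, "ty": 0, "tz": 0.04, "yaw": 0, "grip": 0}, {"tx": 0, "ty": 0, "tz": 0.08, "yaw": 0, "grip": 0}, {"tx": -0.01, "ty": 0, "tz": 0.081, "yaw": 0, "grip": 0}, {"tx": -0.022, "ty": 0, "tz": 0.081, "yaw": 0, "grip": 0}, {"tx": -0.032, "ty": 0, "tz": 0.081, "yaw": 0, "grip": 0}, {"tx": -0.038, "ty": 0, "tz": 0.081, "yaw": 0, "grip": 0}, {"tx": -0.038, "ty": 0, "tz": 0.081, "yaw": 0, "grip": 0}]'

```text
time: 12.38
tool_pos: [0.6774, 0.0036, 0.2107]
tool_rot: [-3.142, -0.001, -0.271]
contact_force: [-0.3, -0.4, 0.2]
opening: 0.0461
```

```bash
python3 -c "
from st import *
mach();cover('top');im,d=save('wrist','w8.png');mach()
x0,z0=None,None
o=robot.observe();q=R@(o['tool_pos'][:2]-p);x0=q[0];z0=o['tool_pos'][2]+.032
for a in np.arange(1.05,-.01,-.05):
  x=.1095-.15*np.cos(a)+.008*np.sin(a);z=.106+.15*np.sin(a)+.008*np.cos(a)
  print(round(a,2),'tx',round(x-x0,4),'tz',round(z0-z,4))
"
```

```text
t 12.38 machine xyz [0.0504 0.0011] 0.2107 rot [-3.142e+00 -1.000e-03 -2.710e-01] F [-0.1 -0.5] 0.2 q [-0.11  0.63  1.01 -0.    1.5   1.73]
top cover a [1.04358087] cost med 0.0013289632634061119 367 zmax 0.2780967359999629 0.8
t 12.53 machine xyz [0.051  0.0009] 0.21 rot [ 3.142 -0.    -0.271] F [0.2 0.8] -0.4 q [-0.11  0.63  1.01 -0.    1.5   1.73]
1.05 tx -0.0092 tz 0.0019
1.0 tx -0.0158 tz 0.0054
0.95 tx -0.0222 tz 0.0093
0.9 tx -0.0285 tz 0.0135
0.85 tx -0.0345 tz 0.018
0.8 tx -0.0403 tz 0.0228
0.75 tx -0.0458 tz 0.0279
0.7 tx -0.0511 tz 0.0332
0.65 tx -0.0561 tz 0.0388
0.6 tx -0.0608 tz 0.0447
0.55 tx -0.0652 tz 0.0507
0.5 tx -0.0693 tz 0.057
0.45 tx -0.0731 tz 0.0635
0.4 tx -0.0765 tz 0.0702
0.35 tx -0.0796 tz 0.077
0.3 tx -0.0824 tz 0.084
0.25 tx -0.0848 tz 0.0911
0.2 tx -0.0869 tz 0.0983
0.15 tx -0.0886 tz 0.1056
0.1 tx -0.0899 tz 0.113
0.05 tx -0.0909 tz 0.1205
-0.0 tx -0.0915 tz 0.128
```

View pics/w8.png

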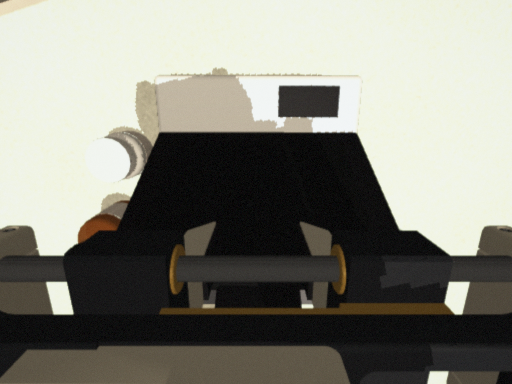

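Both fingertips sit over the cover's outer face, centred at columns ~200 and ~315. I'll start the arc.

Call:
apply_moves --plan '[{"tx": -0.006, "ty": 0, "tz": 0.001, "yaw": 0, "grip": 0}, {"tx": -0.0095, "ty": 0, "tz": 0.002, "yaw": 0, "grip": 0}, {"tx": -0.013, "ty": 0, "tz": 0.0037, "yaw": 0, "grip": 0}, {"tx": -0.016, "ty": 0, "tz": 0.0054, "yaw": 0, "grip": 0}, {"tx": -0.019, "ty": 0, "tz": 0.0073, "yaw": 0, "grip": 0}, {"tx": -0.022, "ty": 0, "tz": 0.0093, "yaw": 0, "grip": 0}, {"tx": -0.0252, "ty": 0, "tz": 0.0114, "yaw": 0, "grip": 0}, {"tx": -0.0285, "ty": 0, "tz": 0.0135, "yaw": 0, "grip": 0}]'

```text
time: 13.52
tool_pos: [0.6502, 0.011, 0.1962]
tool_rot: [3.142, -0.0, -0.271]
contact_force: [1.7, -0.8, -0.5]
opening: 0.0462
```

```bash
python3 -c "
from st import *
mach();cover();mach()"
```

```text
t 13.53 machine xyz [0.0221 0.0009] 0.1962 rot [ 3.142 -0.    -0.271] F [ 1.8 -0.4] -0.5 q [-0.1   0.58  1.14 -0.    1.42  1.74]
scene cover a [0.88561311] cost med 0.0007046228427467077 4421 zmax 0.2382986487410335 0.88
t 13.62 machine xyz [0.0217 0.0009] 0.1961 rot [ 3.141e+00  1.000e-03 -2.710e-01] F [ 0.8 -0.6] 0.5 q [-0.1   0.58  1.14 -0.    1.42  1.74]
```

Call:
apply_moves --plan '[{"tx": -0.006, "ty": 0, "tz": 0.0045, "yaw": 0, "grip": 0}, {"tx": -0.0118, "ty": 0, "tz": 0.0093, "yaw": 0, "grip": 0}, {"tx": -0.0173, "ty": 0, "tz": 0.0144, "yaw": 0, "grip": 0}, {"tx": -0.0226, "ty": 0, "tz": 0.0197, "yaw": 0, "grip": 0}, {"tx": -0.0276, "ty": 0, "tz": 0.0253, "yaw": 0, "grip": 0}, {"tx": -0.0323, "ty": 0, "tz": 0.0312, "yaw": 0, "grip": 0}, {"tx": -0.0367, "ty": 0, "tz": 0.0372, "yaw": 0, "grip": 0}, {"tx": -0.0408, "ty": 0, "tz": 0.0435, "yaw": 0, "grip": 0}]'

```text
time: 14.62
tool_pos: [0.6107, 0.0219, 0.1524]
tool_rot: [3.142, 0.0, -0.271]
contact_force: [2.1, -0.2, 1.1]
opening: 0.0459
```

```bash
python3 -c "
from st import *
mach();cover();mach()"
```

```text
t 14.62 machine xyz [-0.0188  0.0009] 0.1524 rot [ 3.142  0.    -0.271] F [2.  0.3] 1.1 q [-0.09  0.53  1.34 -0.    1.27  1.75]
scene cover a [0.4872376] cost med 0.0008737184326898795 5961 zmax 0.18900690258413502 0.68
t 14.72 machine xyz [-0.0195  0.0009] 0.1519 rot [ 3.141e+00  2.000e-03 -2.710e-01] F [-0.2 -0.1] 0.1 q [-0.09  0.53  1.34  0.    1.27  1.75]
```

Call:
apply_moves --plan '[{"tx": -0.0038, "ty": 0, "tz": 0.0065, "yaw": 0, "grip": 0}, {"tx": -0.0072, "ty": 0, "tz": 0.0132, "yaw": 0, "grip": 0}, {"tx": -0.0103, "ty": 0, "tz": 0.02, "yaw": 0, "grip": 0}, {"tx": -0.0131, "ty": 0, "tz": 0.027, "yaw": 0, "grip": 0}, {"tx": -0.0155, "ty": 0, "tz": 0.0341, "yaw": 0, "grip": 0}, {"tx": -0.0176, "ty": 0, "tz": 0.0413, "yaw": 0, "grip": 0}, {"tx": -0.019, "ty": 0, "tz": 0.047, "yaw": 0, "grip": 0}, {"tx": -0.0197, "ty": 0, "tz": 0.051, "yaw": 0, "grip": 0}]'

```text
time: 15.72
tool_pos: [0.5919, 0.0272, 0.1014]
tool_rot: [3.141, 0.0, -0.271]
contact_force: [-0.1, 0.2, 0.3]
opening: 0.0461
```

```bash
python3 -c "
from st import *
mach();cover();mach()"
```

```text
t 15.72 machine xyz [-0.0384  0.0009] 0.1014 rot [ 3.141  0.    -0.271] F [-0.1  0.2] 0.3 q [-0.08  0.55  1.46 -0.    1.13  1.76]
scene cover a [0.12527954] cost med 0.0009875123769563228 6152 zmax 0.1347217907328702 0.65
t 15.82 machine xyz [-0.0387  0.0009] 0.1012 rot [ 3.141e+00  1.000e-03 -2.710e-01] F [ 0.3 -1. ] -0.3 q [-0.08  0.55  1.46 -0.    1.13  1.76]
```

Call:
apply_moves --plan '[{"tx": -0.0005, "ty": 0, "tz": 0.003, "yaw": 0, "grip": 0}, {"tx": -0.001, "ty": 0, "tz": 0.006, "yaw": 0, "grip": 0}, {"tx": -0.001, "ty": 0, "tz": 0.009, "yaw": 0, "grip": 0}, {"tx": -0.001, "ty": 0, "tz": 0.0115, "yaw": 0, "grip": 0}, {"tx": -0.001, "ty": 0, "tz": 0.013, "yaw": 0, "grip": 0}, {"tx": -0.001, "ty": 0, "tz": 0.014, "yaw": 0, "grip": 0}, {"tx": -0.001, "ty": 0, "tz": 0.015, "yaw": 0, "grip": 0}, {"tx": -0.001, "ty": 0, "tz": 0.016, "yaw": 0, "grip": 0}]'

```text
time: 16.82
tool_pos: [0.5911, 0.0274, 0.0858]
tool_rot: [3.142, -0.0, -0.271]
contact_force: [-2.0, 0.4, 0.6]
opening: 0.0456
```

```bash
python3 -c "
from st import *
mach();cover();mach()"
```

```text
t 16.82 machine xyz [-0.0392  0.0009] 0.0858 rot [ 3.142 -0.    -0.271] F [-2.1 -0.2] 0.6 q [-0.08  0.56  1.48 -0.    1.09  1.76]
scene cover a [0.02162473] cost med 0.0009589664098984259 5988 zmax 0.1831562037715559 0.82
t 16.93 machine xyz [-0.0392  0.0009] 0.0857 rot [ 3.141 -0.    -0.271] F [ 0.4 -0.1] 0.7 q [-0.08  0.56  1.48 -0.    1.09  1.76]
```

Call:
apply_moves --plan '[{"tx": 0, "ty": 0, "tz": 0.001, "yaw": 0, "grip": 0}]'

```text
time: 17.05
tool_pos: [0.5912, 0.0274, 0.0849]
tool_rot: [3.142, -0.0, -0.271]
contact_force: [-0.3, 0.0, 1.7]
opening: 0.0459
```

Call:
apply_moves --plan '[{"tx": 0, "ty": 0, "tz": 0.001, "yaw": 0, "grip": 0}]'

```text
time: 17.18
tool_pos: [0.5911, 0.0274, 0.0838]
tool_rot: [3.142, -0.0, -0.271]
contact_force: [-0.3, 0.5, 1.3]
opening: 0.046
```

Call:
apply_moves --plan '[{"tx": 0, "ty": 0, "tz": 0.001, "yaw": 0, "grip": 0}]'

```text
time: 17.3
tool_pos: [0.5911, 0.0274, 0.0833]
tool_rot: [3.142, -0.0, -0.271]
contact_force: [-3.8, -0.1, 8.8]
opening: 0.0461
```

Force is rising and the position has stopped, so the cover is near its stop. I'll take a couple more small steps to confirm.

Call:
apply_moves --plan '[{"tx": 0, "ty": 0, "tz": 0.0005, "yaw": 0, "grip": 0}]'

```text
time: 17.42
tool_pos: [0.5911, 0.0274, 0.0833]
tool_rot: [3.142, -0.001, -0.271]
contact_force: [-4.2, -0.2, 10.2]
opening: 0.046
```

Call:
apply_moves --plan '[{"tx": 0, "ty": 0, "tz": 0.0004, "yaw": 0, "grip": 0}]'

```text
time: 17.55
tool_pos: [0.5911, 0.0274, 0.0832]
tool_rot: [3.142, -0.001, -0.271]
contact_force: [-5.4, -0.4, 12.3]
opening: 0.0458
```

```bash
python3 -c "
from st import *
mach();cover();mach()"
```

```text
t 17.55 machine xyz [-0.0392  0.001 ] 0.0832 rot [ 3.142e+00 -1.000e-03 -2.710e-01] F [-5.1 -1.8] 12.3 q [-0.08  0.57  1.49 -0.    1.09  1.76]
scene cover a [0.00491384] cost med 0.000988121161050846 5943 zmax 0.11833723344924203 0.63
t 17.65 machine xyz [-0.0392  0.001 ] 0.0833 rot [ 3.142e+00 -1.000e-03 -2.710e-01] F [-3.9 -0.8] 10.4 q [-0.08  0.57  1.49 -0.    1.09  1.76]
```

Call:
apply_moves --plan '[{"tx": 0, "ty": 0, "tz": -0.005, "yaw": 0, "grip": 0}, {"tx": 0, "ty": 0, "tz": -0.03, "yaw": 0, "grip": 0}, {"tx": 0, "ty": 0, "tz": -0.08, "yaw": 0, "grip": 0}, {"tx": -0.05, "ty": 0, "tz": -0.13, "yaw": 0, "grip": 0}, {"tx": -0.1, "ty": 0, "tz": -0.15, "yaw": 0, "grip": 0}, {"tx": -0.15, "ty": 0, "tz": -0.15, "yaw": 0, "grip": 0}, {"tx": -0.15, "ty": 0, "tz": -0.15, "yaw": 0, "grip": 0}, {"tx": -0.15, "ty": 0, "tz": -0.15, "yaw": 0, "grip": 0}]'

```text
time: 18.65
tool_pos: [0.4474, 0.0675, 0.2323]
tool_rot: [-3.141, -0.002, -0.271]
contact_force: [-0.2, 0.7, 0.2]
opening: 0.046
```

```bash
python3 -c "
from st import *
mach();cover();cover('top');tray();im,d=save('scene','s9.png');im,d=save('top','t9.png')
im,d=robot.read_camera('wrist');Q=cloud('wrist',d);Q[...,:2]=(Q[...,:2]-p)@R.T
cv2.imwrite('pics/w9.png',im[:,:,::-1])"
```

```text
t 18.65 machine xyz [-0.1884  0.0011] 0.2323 rot [-3.141e+00 -2.000e-03 -2.710e-01] F [-0.4  0.6] 0.2 q [-0.02  0.18  1.65 -0.    1.32  1.82]
scene cover a [0.00261749] cost med 0.001003865927206664 7446 zmax 0.11787529244933291 0.63
top cover a [-0.00166219] cost med 0.0013995671828073968 4971 zmax 0.11920701141101922 0.73
panel 1 [-0.06825747 -0.06825747 -0.06825747] [ 0.38749113 -0.03412873]st.py:9: RankWarning: Polyfit may be poorly conditioned
  print('panel',len(tp),np.percentile(tp[:,0],[5,50,95]),np.polyfit(tp[:,1],tp[:,0],1))
```

View pics/s9.png

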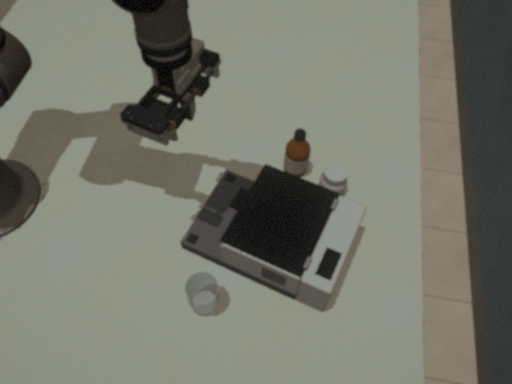

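View pics/w9.png

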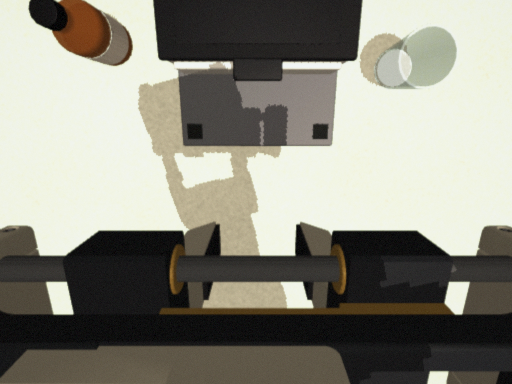

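The cover lies flat with its tab at (258,70), the panel is just under the cover's edge, and the bottle, jar and beaker are in place. I'll hand it in.

```bash
python3 -c "
from h import *
print(robot.hand_in())"
```

```text
the job is handed in; nothing more can be done
None
```

The sample tray is fully in and the cover is shut. I handed the job in at about 19 s, with the gripper clear of everything.

**Tray:** I pushed it in with two fingertips and slowed to under 1 mm per step at the end. It stopped moving while the force rose to about 11 N. After I backed off, the camera put the panel's front face at x ≈ -68 mm, which is the home position. The last wrist picture before the cover was closed showed two vials standing upright in the tray; the third was out of frame.

**Cover:** I pushed it down from behind along its arc. At the stop the force reached about 12 N. After I let go, the two cameras measured its angle at 0.003 and -0.002 rad, so it stayed shut.

**Bottle, beaker and jar:** They look unmoved in the last pictures; I did not measure their positions.

**What disagreed or failed:**
- **Fingertip height:** The fingertips actually end about 33 mm above the TCP height the robot reports. Because of this, my first approach passed over the panel without touching it. I spotted this in the depth images and corrected for it in every later move.
- **Refused call:** One early move was refused because keys were missing, and nothing moved.
- **Final panel check:** With the cover shut, the panel's top edge was almost hidden, and only one depth point (x ≈ -68 mm) confirmed its position.

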